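# Unclamp a plate and set it against the stop of the measuring anvil

### The job

Release the aluminium plate from the clamp fixture: turn the T-head lock a quarter turn so that it lines up with the slot in the clamp bar, swing the bar up until it stands open, and slide the plate out through the open mouth of the channel. Then lay the plate flat, gently, on the stone measuring anvil, centred across it and with its end pushed flush against the steel stop, and let go; leave the bar standing open and the comparator, bolt tray and pen cup where they are.

Things in the scene. Friction and masses are not known exactly. Their poses are not given: they have to be found in the camera images.
- fixture_mouth (a point): Clamp fixture (steel, fixed): centre of its channel's open mouth, 34 mm above the table, at the half height of the plate lying inside. x points into the channel, y to the bar's hinge side, z up. Channel floor 30 mm above the table, 62 mm wide inside, 90 mm over its walls. In front of the mouth is bare table. The shut bar crosses the channel 74 mm in from the mouth.
- channel_end (a point): Middle of the solid wall at the channel's far end, 194 mm in from the mouth, same height and axes. Along both walls run lips over the plate's edges (41 to 49 mm above the table) that leave a 44 mm wide gap: the plate can only be slid out at the mouth. Between plate and end wall at least 48 mm of channel is free; shut fingers fit in from above, behind the plate's rear edge.
- bar (a joint): Clamp bar angle, rad: 0 shut (level), growing as the handle end swings up; upright 1.57, stop 1.9. Aluminium, 0.35 kg, 46 mm wide, 10 mm thick, its axis 57 mm above the table when shut. A stiff friction hinge (0.55 N m) keeps it where it is left; about 5 N at the handle lifts it. A foot and stud under the bar reach into the plate's slot and hold the plate until the bar is raised.
- bar_hinge (a point): Point on the bar's hinge line, over the fixture's +y side, in line with the middle of the bar, 57 mm above the table; fixed to the fixture. The hinge line runs along the fixture's x.
- bar_handle (a point): Middle of the cross handle at the bar's free end, 234 mm from the hinge line: a dark steel rod 12 mm thick, 120 mm long, parallel to the fixture's x. The bar's neck (14 mm wide) joins it in the middle, so 53 mm of rod is free on either side, over bare table (rod axis 57 mm above it when shut). Its axes are the bar's.
- lock (a joint): T-head lock angle, rad: 0 with the T-head crosswise over the bar (along the fixture's x: locked), growing counter-clockwise seen from above to a stop at 1.57, where it lies along the bar and passes through the bar's slot (20 by 56 mm). The bar can be lifted off it above 1.31. Friction 0.05 N m: it stays where it is left.
- lock_head (a point): Centre of the T-head: dark steel block 40 mm long (along its own x), 10 mm wide, 24 mm high, on an upright stem through the bar's slot; it stands from 63 to 87 mm above the table, 1 mm above the bar's top face.
- plate_center (a point): Centre (half-way up) of the loose aluminium plate: 120 mm long (x), 60 mm wide (y), 8 mm thick, with a lengthwise slot 44 by 16 mm in its middle; about 0.1 to 0.2 kg. It starts in the channel, wholly inside it, up to 26 mm in from the mouth; its x axis then points as the fixture's x.
- anvil_stop (a point): Measuring anvil (fixed): stone strip 40 mm wide, 165 mm long, flat top 35 mm above the table, on a foot 100 by 120 mm, 12 mm high; a steel stop across its end stands 18 mm above the strip. Point: middle of the stop's inner face, level with the strip's top; x away from the stop along the strip, z up. Plate home: its centre at x 60, y 0, z 4 mm here, overhanging 10 mm each side.
- comparator: Grey digital comparator on a column, 110 mm by 100 mm, 230 mm high, standing loose (3 kg): leave it. Origin under its base.
- bolt_tray: Low white tray of bolts, 150 by 190 mm, 35 mm high, loose: leave it. Origin under its middle.
- pen_cup: Square grey pen cup, 80 mm wide, 90 mm high with pens up to 140 mm, loose: leave it. Origin under its middle.
There are look-alikes about, which are no part of the job. What is meant by the part that bears plate_center is not red or turquoise, and is the larger of those in its own colour.

How it is judged:
On the way, in this order (a step that is already met when the one before it is completed fails the run):
1. the T-head lock is turned in line with the slot in the bar (value of joint lock above 1.31 rad), for 0.1 s.
2. the clamp bar is swung up (past 1.1 rad) (value of joint bar above 1.1 rad), for 0.2 s.
3. the plate has slid out of the mouth of the channel (its centre 25 mm or more outside) at channel height (x of plate_center in the frame of fixture_mouth below -0.025 m and y of plate_center in the frame of fixture_mouth between -0.012 and 0.012 m and z of plate_center in the frame of fixture_mouth below 0.02 m).
At the end, for the whole second after the job is handed in: The plate lies at rest, flat on the anvil strip (tilt under 0.04 rad), centred across it within 10 mm, parallel to it within 0.06 rad, its end within 3 mm of the stop; the bar stands open past 1.1 rad (x of plate_center in the frame of anvil_stop between 0.057 and 0.063 m and y of plate_center in the frame of anvil_stop between -0.01 and 0.01 m and z of plate_center in the frame of anvil_stop between 0.001 and 0.008 m and angle between the x axis of plate_center and the x axis of anvil_stop, either way round below 0.06 rad and angle between plate_center's own z axis and vertical below 0.04 rad and linear speed of plate below 0.02 m/s and value of joint bar above 1.1 rad); the robot touches nothing.
It fails at once if the plate is dropped or thrown (moves faster than 0.7 m/s with no finger on it) (linear speed of plate above 0.7 m/s and contact force between the fingers and plate below 0.2 N).
It fails at once if the comparator, bolt tray or pen cup is moved by more than 30 mm (distance of any of comparator, bolt_tray, pen_cup from where it was at the start of the episode above 0.03 m).
It also fails if it takes over 72 s, if anything falls off the work surface, if the arm or the gripper's body presses on something with over 40 N, if the wrist force passes 120 N, or if a joint passes its speed limit or range.

### The arm

A 6-joint arm with a two-finger parallel gripper is mounted at the origin on the work surface. World frame = base frame: x ahead of the robot, y to its left, z up, the work surface at z = 0. Lengths are in m, angles in rad, forces in N, time in s.
With the tool pointing down it reaches from about 0.375 to 0.9 m from the base axis. Payload 3.1 kg.
Tool frame: the origin (TCP) lies between the finger pads; the fingertips stand 11 mm ahead of it and the grasp point (between the pads) lies 8 mm behind it; z points along the fingers, y is the line along which they close (so a half turn about z gives the same grasp; the last joint's range is limited). The gripper opens to 87 mm and grips with 3 to 60 N. Pads are 19 mm wide; open, the fingers measure 117 mm over their backs; the gripper's body (75 mm by 190 mm) begins 51 mm behind the grasp point.
Start: joints at [-1.393, 0.527, 1.433, -0, 1.181, -0.178], TCP at [0.218, -0.586, 0.234] pointing down, gripper open.
Joint ranges: [-3.08, 3.08], [-0.75, 2.2], [0.22, 2.44], [-1.43, 4.57], [0, 2.65], [-2.85, 2.85]. Speed limits (rad/s): [2.79, 2.79, 3.14, 3.14, 3.14, 3.14].

### API

Orientations are given as a unit quaternion [x, y, z, w].
In Python, from rig import robot gives the robot as it stands.
- The arm moves only by the tool move_arm, never from a script. Its argument "moves" is text: rows parted by semicolons, each of 7 numbers parted by spaces: the shift along the tool's x, y, z in units of 100 mm (1.0 is 100 mm), then the turn, a rotation vector about the tool's x, y, z in units of 90 degrees (1.0 is 90 degrees), then the opening, from 0 (shut) to 1 (fully open). A call has 1 to 12 rows; each row is the pose to reach, as a shift and turn from the pose commanded when the call began, along the tool's axes at that moment; what a row does not reach only later rows make up. A row lasts 1/10 s, in which the tool goes at most 50 mm and 8.59 degrees, less where a joint would pass 70% of its speed; a pose out of reach is approached as far as the arm can. A call with a number of a shift or a turn outside -1 to 1 is refused whole. A call with a gripper value outside its range is refused whole. The fingers move at their own pace and stop on an object; "squeeze" is the grip in N (left out, the last holds). Time passes only in rows, so rows that repeat a pose let the fingers close. It gives the time, the measured TCP pose, the force, the opening and the grip force at its end, in the units of the state.
- robot.get_obs(): the state, without advancing time (a new reading comes with each control period).
- robot.camera(name): name is "side" or "top" or "wrist"; returns a dict with "image" (384x512x3 uint8, red, green, blue), "intrinsics" (3x3 intrinsics, pixels), "extrinsics" (4x4, takes a point from world to camera coordinates). Camera axes: x right, y up, looking along -z (the intrinsics and any distortion apply to the point x, -y, -z); pixel columns grow to the right and rows downward; lengths in m; the calibration is good to about 2 mm. A picture is of the moment at which its call begins. There is no depth.
- robot.hand_in(): hands the job in; it is judged then, once.
The state is a dict: "time": time; "q": joint angles; "joint_velocities": joint speeds; "joint_torque": joint torques, N m; "position": TCP position; "tool_rot": TCP orientation; "ft_force": force on the tool from outside, world axes, zero at the start; "moment": the same for the moment, N m; "grip_width": finger opening in m; "grip_force": force on a finger pad.
Only numpy, scipy, OpenCV 4.12 (cv2) and the standard library are available. Lean on these libraries where they do the work, as an engineer would, in place of code of your own. Each camera call takes 0.05 s, during which the arm holds its last target. There are 200 camera calls.

## Working session

There is one attempt and no reset: what is moved stays moved. The work goes in short steps, Python scripts to look and compute and a tool call to move; the robot and the scene stay as the last step left them, time stands still between calls to the robot, and variables do not carry over. Pictures are saved under pics/ and viewed, at most 10 in all, crops included, and the job is handed in when it is done.

Besides the shell and the picture viewer there is one more tool, called after "Call:" as a command line: name --argument value ..., lists and objects as JSON in quotes. move_arm: Moves the arm, as the interface text tells. Shifts and turns lie within -1 to 1; 1 stands for 100 mm of shift or 90 degrees of turn. Its arguments: {"type":"object","properties":{"moves":{"type":"string"},"squeeze":{"type":"number"}},"required":["moves"]}

```bash
ls; mkdir -p pics; python3 - <<'E'
from rig import robot
import cv2,numpy as np,pickle
d={}
for n in("side","top","wrist"):
    c=robot.camera(n);d[n]=c
    cv2.imwrite(f"pics/{n}0.png",cv2.cvtColor(c["image"],cv2.COLOR_RGB2BGR))
    print(n,c["intrinsics"].tolist(),np.round(c["extrinsics"],3).tolist(),[k for k in c])
pickle.dump(d,open("c0.pkl","wb"))
print(robot.get_obs())
E
```

```text
pics
side [[376.36225401656793, 0.0, 255.6856966326188], [0.0, 376.36225401656793, 191.3178250362579], [0.0, 0.0, 1.0]] [[-0.978, -0.208, -0.018, 0.568], [0.097, -0.531, 0.842, -0.134], [-0.185, 0.822, 0.539, -0.937], [0.0, 0.0, 0.0, 1.0]] ['image', 'intrinsics', 'extrinsics']
top [[351.00348663905146, 0.0, 258.7063471392544], [0.0, 351.00348663905146, 185.5120389433299], [0.0, 0.0, 1.0]] [[-0.012, -1.0, 0.023, -0.037], [0.999, -0.01, 0.049, -0.578], [-0.049, 0.024, 0.999, -0.929], [0.0, 0.0, 0.0, 1.0]] ['image', 'intrinsics', 'extrinsics']
wrist [[280.28596443787677, 0.0, 255.55594574660748], [0.0, 280.28596443787677, 197.6903857183661], [0.0, 0.0, 1.0]] [[0.348, -0.937, -0.001, -0.624], [0.906, 0.337, -0.256, 0.031], [0.24, 0.088, 0.967, -0.39], [0.0, 0.0, 0.0, 1.0]] ['image', 'intrinsics', 'extrinsics']
{'time': 0.15, 'q': array([-1.39351954e+00,  5.28291553e-01,  1.43359190e+00, -2.38621519e-05,
        1.18138255e+00, -1.78501653e-01]), 'joint_velocities': array([-2.29621659e-03, -2.69414850e-03, -2.93175057e-03, -2.02057289e-03,
       -4.39954543e-05, -1.49712880e-03]), 'joint_torque': array([ 6.38462552e-04, -4.40430415e+01, -1.76842099e+01,  6.32822444e-02,
        5.52554615e-02, -1.01471301e-04]), 'position': array([ 0.21762513, -0.5853195 ,  0.2327776 ]), 'tool_rot': array([ 9.84218245e-01,  1.76956905e-01, -1.05216141e-05, -8.36684313e-04]), 'ft_force': array([ 1.47707006, -0.09233311,  0.51665732]), 'moment': array([ 0.02106486,  0.00023964, -0.04738706]), 'grip_force': 0.0, 'grip_width': 0.0870873911786034}
```

View pics/top0.png

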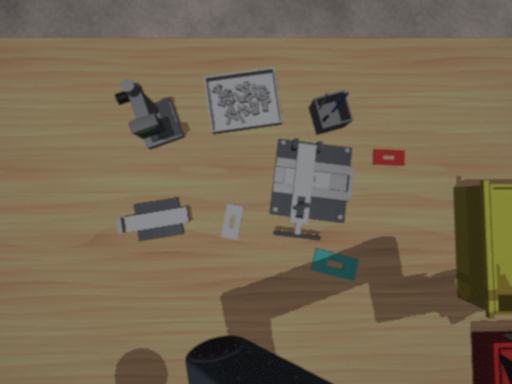

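View pics/side0.png

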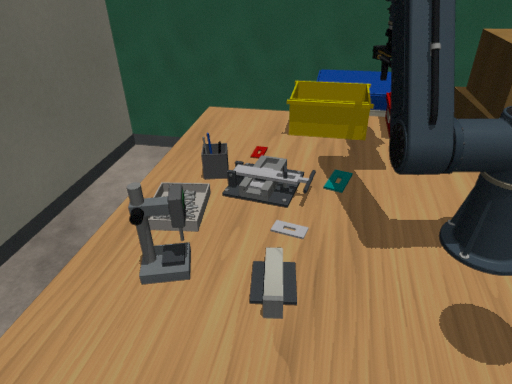

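Top view: fixture at about (312,180), with its mouth at the left (275,178), the handle at (297,235) and the T-head at (300,205). The anvil runs from (122,225) at the stop to (188,215). The white plate at (232,222) is a smaller look-alike. The side view agrees.

```bash
cat > h.py <<'E'
import numpy as np,cv2,pickle
from scipy.spatial.transform import Rotation as R
def ray(c,u,v):
    K,E=c["intrinsics"],c["extrinsics"]
    d=np.linalg.inv(K)@[u,v,1.]; d=np.array([d[0],-d[1],-d[2]])
    return -E[:3,:3].T@E[:3,3], E[:3,:3].T@d
def at(c,u,v,z):
    o,d=ray(c,u,v); return (o+d*(z-o[2])/d[2])
def tri(*obs):
    A=np.zeros((3,3));b=np.zeros(3)
    for c,u,v in obs:
        o,d=ray(c,u,v);d=d/np.linalg.norm(d);P=np.eye(3)-np.outer(d,d);A+=P;b+=P@o
    x=np.linalg.solve(A,b)
    return x
def proj(c,p):
    E=c["extrinsics"];q=E[:3,:3]@p+E[:3,3];q=c["intrinsics"]@np.array([q[0],-q[1],-q[2]]);return q[:2]/q[2]
def tool(o,p,rz=None):
    "shift in tool axes, 100mm units, to world point p"
    T=R.from_quat(o["tool_rot"]);return T.inv().apply(np.array(p)-o["position"])*10
def snap(n,name):
    from rig import robot
    c=robot.camera(n);pickle.dump(c,open(f"{name}.pkl","wb"))
    cv2.imwrite(f"pics/{name}.png",cv2.cvtColor(c["image"],cv2.COLOR_RGB2BGR));return c
E
python3 - <<'E'
from h import *
d=pickle.load(open("c0.pkl","rb"));c=d["top"]
for n,u,v,z in[("handleL",274,233,.057),("handleR",320,238,.057),("T",300,205,.08),("fixTL",277,139,0.01),("fixTR",352,148,.01),("fixBL",270,216,.01),("fixBR",346,221,.01),("anvL",122,225,.04),("anvR",188,215,.035),("tray",244,101,0),("cup",330,112,.05),("teal",335,264,0.01)]:
    print(n,np.round(at(c,u,v,z),3))
from rig import robot
o=robot.get_obs();T=R.from_quat(o["tool_rot"]);print(T.as_matrix().round(2))
w=d["wrist"]["extrinsics"];cam=-w[:3,:3].T@w[:3,3];print("cam in tool",T.inv().apply(cam-o["position"]),"look",T.inv().apply(-w[2,:3]))
im=cv2.imread("pics/top0.png")[120:270,100:370]
cv2.imwrite("pics/topcrop.png",cv2.resize(im,None,fx=2.95,fy=2.95,interpolation=cv2.INTER_CUBIC))
E
```

```text
handleL [ 0.454 -0.08   0.057]
handleR [ 0.44  -0.198  0.057]
T [ 0.525 -0.145  0.08 ]
fixTL [ 0.704 -0.095  0.01 ]
fixTR [ 0.678 -0.3    0.01 ]
fixBL [ 0.496 -0.073  0.01 ]
fixBR [ 0.48  -0.278  0.01 ]
anvL [0.479 0.311 0.04 ]
anvR [0.502 0.142 0.035]
tray [ 0.812 -0.006  0.   ]
cup [ 0.767 -0.232  0.05 ]
teal [ 0.365 -0.246  0.01 ]
[[ 0.94  0.35 -0.  ]
 [ 0.35 -0.94  0.  ]
 [ 0.   -0.   -1.  ]]
cam in tool [ 0.06958401 -0.00017653 -0.15136431] look [-2.56075816e-01  6.41210475e-04  9.66656488e-01]
```

View pics/topcrop.png

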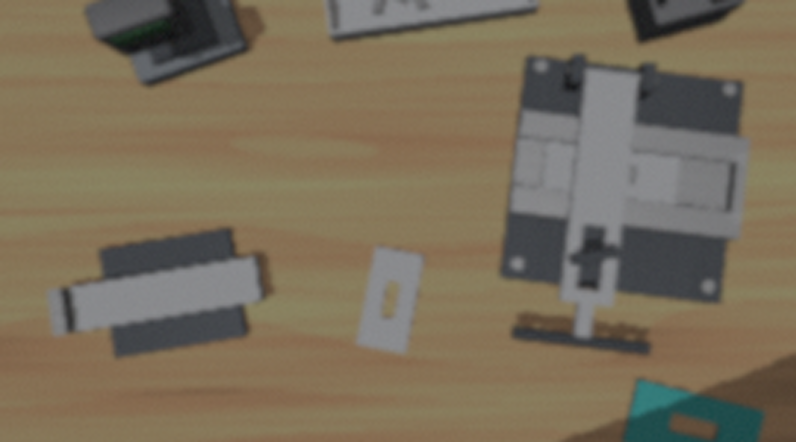

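Call:
move_arm --moves "0.93 -0.59 0 0 0 0 1;0.93 -0.59 0 0 0 0 1;0.93 -0.59 0 0 0 0 1"

```text
time: 0.45
position: [0.2863, -0.4929, 0.2329]
tool_rot: [0.984, 0.179, 0.0, -0.003]
ft_force: [-0.4, 0.0, -0.6]
grip_width: 0.087
grip_force: 0.0
```

Call:
move_arm --moves "0.93 -0.59 0 0 0 0 1;0.93 -0.59 0 0 0 0 1;0.93 -0.59 0 0 0 0 1"

```text
time: 0.75
position: [0.3526, -0.406, 0.2332]
tool_rot: [0.984, 0.179, 0.0, -0.002]
ft_force: [-0.4, 0.1, -0.3]
grip_width: 0.0869
grip_force: 0.0
```

Call:
move_arm --moves "0.93 -0.59 0 0 0 0 1;0.93 -0.59 0 0 0 0 1;0.93 -0.59 0 0 0 0 1"

```text
time: 1.05
position: [0.4192, -0.3193, 0.2334]
tool_rot: [0.984, 0.179, 0.0, -0.001]
ft_force: [1.0, 0.3, 0.4]
grip_width: 0.0868
grip_force: 0.0
```

Call:
move_arm --moves "0.93 -0.59 0 0 0 0 1;0.93 -0.59 0 0 0 0 1;0.93 -0.59 0 0 0 0 1"

```text
time: 1.35
position: [0.4861, -0.2326, 0.2335]
tool_rot: [0.984, 0.179, 0.0, -0.0]
ft_force: [-1.2, -1.2, 0.2]
grip_width: 0.0871
grip_force: 0.0
```

Call:
move_arm --moves "0.93 -0.59 0 0 0 -0.1 1;0.93 -0.59 0 0 0 -0.7 1;0.93 -0.59 0 0 0 -0.7 1;0.93 -0.59 0 0 0 -0.7 1;0.93 -0.59 0 0 0 -0.7 1;0.93 -0.59 0 0 0 -0.7 1;0.93 -0.59 0 0 0 -0.7 1;0.93 -0.59 0 0 0 -0.7 1;0.93 -0.59 0 0 0 -0.7 1;0.93 -0.59 0 0 0 -0.7 1"

```text
time: 2.35
position: [0.5508, -0.1486, 0.2335]
tool_rot: [0.747, 0.664, -0.0, 0.0]
ft_force: [0.1, 0.6, 0.1]
grip_width: 0.0868
grip_force: 0.0
```

```bash
python3 - <<'E'
from h import *
snap("wrist","w1");snap("top","t1")
from rig import robot
o=robot.get_obs();print(o["time"],o["position"],R.from_quat(o["tool_rot"]).as_matrix().round(3),o["ft_force"],o["q"])
E
```

```text
2.45 [ 0.55078241 -0.14809349  0.23350689] [[ 0.117  0.993 -0.   ]
 [ 0.993 -0.117 -0.   ]
 [-0.    -0.    -1.   ]] [ 0.57292481  0.09064813 -0.86188141] [-4.58368067e-01  4.53842924e-01  1.57221289e+00 -3.53885644e-04
  1.11543476e+00 -3.41347107e-01]
```

View pics/w1.png

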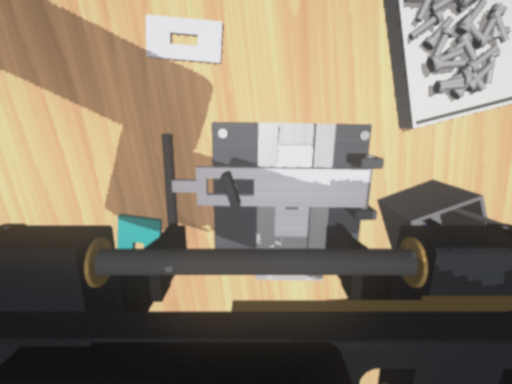

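Wrist view: T-head at about (231,189), handle rod (163–175, 135–225), bar from (170,186) to (368,188), mouth at the top edge (295,122). I'll shift −y to see the whole channel and get a second viewpoint.

Call:
move_arm --moves "-0.9 0 0 0 0 0 1;-0.9 0 0 0 0 0 1;-0.9 0 0 0 0 0 1;-0.9 0 0 0 0 0 1"

```text
time: 2.85
position: [0.5401, -0.2376, 0.2333]
tool_rot: [0.748, 0.664, 0.0, -0.0]
ft_force: [-0.7, 0.7, -0.7]
grip_width: 0.0868
grip_force: 0.0
```

```bash
python3 - <<'E'
from h import *
c=snap("wrist","w2")
im=cv2.imread("pics/w2.png")[20:230,120:400]
cv2.imwrite("pics/w2crop.png",cv2.resize(im,None,fx=2.8,fy=2.8,interpolation=cv2.INTER_CUBIC))
E
```

```text
(no output)
```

View pics/w2crop.png

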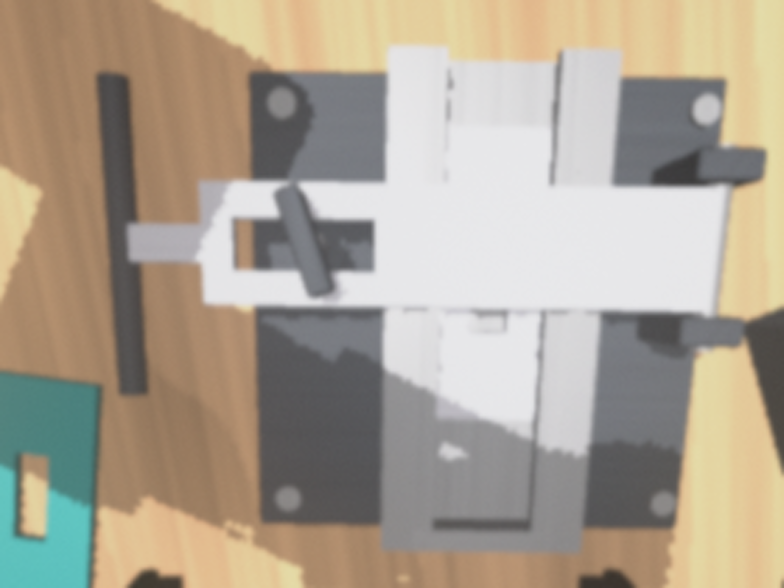

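```bash
python3 - <<'E'
from h import *
L=lambda n:pickle.load(open(n+".pkl","rb"))
w1,w2,t=L("w1"),L("w2"),L("t1")
C=lambda u,v:(120+u/2.8,20+v/2.8)
P=lambda *a:np.round(a,4)
print("T tri",P(*tri((w1,231,188),(w2,*C(303,240)))),P(*tri((w1,231,188),(w2,*C(303,240)),(t,300.7,206.4))))
print("handle end tri",P(*tri((w1,168,135),(w2,*C(112,75)))),P(*tri((w2,*C(112,75)),(t,274.2,232.9))),P(*tri((w2,*C(134,393)),(t,320.3,238.3))))
for n,u,v,z in [("T1",287,190,.087),("T2",319,292,.087),("Tc",303,240,.087),("h1",112,75,.06),("h2",134,393,.06),("neck",124,243,.06),
 ("mouthL",388,45,.049),("mouthR",620,50,.049),("endL",382,549,.049),("endR",579,552,.049),("floorL",450,62,.03),("floorR",555,64,.03),("pf1",450,127,.038),("pf2",550,127,.038),("pr1",437,418,.038),("pr2",530,424,.038),
 ("barTL",203,181,.062),("barTR",728,185,.062),("barBL",203,303,.062),("barBR",715,312,.062),("endwall1",435,522,.049),("endwall2",530,527,.049),("bolt1",283,103,.012),("bolt2",707,110,.012),("bolt3",288,499,.012),("bolt4",663,504,.012)]:
    print(n,P(*at(w2,*C(u,v),z)), "top:",proj(t,at(w2,*C(u,v),z)).round(1))
E
```

```text
T tri [ 0.5221 -0.1471  0.0727] [ 0.5218 -0.1473  0.0721]
handle end tri [ 0.4593 -0.0806  0.0632] [ 0.4559 -0.0798  0.0581] [ 0.4387 -0.1993  0.0494]
T1 [ 0.5195 -0.1306  0.087 ] top: [294.8 207.3]
T2 [ 0.526  -0.1667  0.087 ] top: [309.3 204.5]
Tc [ 0.5228 -0.148   0.087 ] top: [301.8 205.9]
h1 [ 0.4579 -0.0796  0.06  ] top: [273.8 231.7]
h2 [ 0.4425 -0.1976  0.06  ] top: [320.2 237.1]
neck [ 0.4503 -0.139   0.06  ] top: [297.2 234.3]
mouthL [ 0.5621 -0.0788  0.049 ] top: [272.7 190.8]
mouthR [ 0.6506 -0.091   0.049 ] top: [276.9 156.8]
endL [ 0.536  -0.2809  0.049 ] top: [350.5 200.1]
endR [ 0.6241 -0.2929  0.049 ] top: [354.2 166.2]
floorL [ 0.5873 -0.0829  0.03  ] top: [273.7 181.5]
floorR [ 0.6298 -0.0887  0.03  ] top: [275.6 165.5]
pf1 [ 0.5842 -0.1085  0.038 ] top: [283.6 182.5]
pf2 [ 0.6245 -0.1133  0.038 ] top: [285.2 167.1]
pr1 [ 0.5671 -0.2265  0.038 ] top: [328.5 188.5]
pr2 [ 0.6081 -0.2341  0.038 ] top: [331.  172.9]
barTL [ 0.4856 -0.1205  0.062 ] top: [289.8 220.6]
barTR [ 0.686  -0.1457  0.062 ] top: [298.3 142.3]
barBL [ 0.4776 -0.1653  0.062 ] top: [307.4 223.5]
barBR [ 0.6807 -0.193   0.062 ] top: [316.7 144.2]
endwall1 [ 0.561  -0.2711  0.049 ] top: [346.5 190.5]
endwall2 [ 0.6029 -0.2784  0.049 ] top: [348.9 174.4]
bolt1 [ 0.5159 -0.086   0.012 ] top: [274.8 208.4]
bolt2 [ 0.6985 -0.1104  0.012 ] top: [282.8 141. ]
bolt3 [ 0.4918 -0.2621  0.012 ] top: [340.1 216.6]
bolt4 [ 0.675  -0.2865  0.012 ] top: [347.5 149.1]
```

T-head stands about 18° on (lock ≈0.31), centre (0.523,-0.148). The bar and fixture y axis is (0.991,-0.131). I'll go over it, aligned.

Call:
move_arm --moves "0.5 -0.15 0 0 0 -0.1 0.6;0.866 -0.276 0 0 0 -0.189 0.6;0.866 -0.276 0 0 0 -0.189 0.6;0.866 -0.276 0.5 0 0 -0.189 0.6;0.866 -0.276 1 0 0 -0.189 0.6;0.866 -0.276 1 0 0 -0.189 0.6"

```text
time: 3.5
position: [0.5184, -0.1444, 0.1273]
tool_rot: [0.64, 0.768, -0.002, -0.008]
ft_force: [-0.9, 1.7, -0.9]
grip_width: 0.0536
grip_force: 0.0
```

```bash
cat > s.py <<'E'
import sys
from h import *
from rig import robot
o=robot.get_obs();M=R.from_quat(o["tool_rot"]).as_matrix()
print("t",round(o["time"],2),"p",o["position"].round(4),"psi",round(np.degrees(np.arctan2(M[1,0],M[0,0])),2),"z",M[:,2].round(3),"f",o["ft_force"].round(1),"g",round(o["grip_width"],4),round(o["grip_force"],1),"q",o["q"].round(2))
if len(sys.argv)>3: print("shift",tool(o,[float(a) for a in sys.argv[1:4]]).round(3))
E
python3 s.py 0.5228 -.1484 .075
```

```text
t 3.5 p [ 0.5184 -0.1444  0.1273] psi 100.43 z [-0.014  0.007 -1.   ] f [-0.9  1.7 -0.9] g 0.0536 0.0 q [-0.48  0.57  1.74 -0.    0.85 -0.66]
shift [-0.053  0.042  0.522]
```

Call:
move_arm --moves "0 0 0.4 0 0 0 0.6;0 0 0.58 0 0 0 0.6;0 0 0.58 0 0 0 0.6;0 0 0.58 0 0 0 0.6"

```text
time: 3.9
position: [0.5243, -0.1479, 0.0775]
tool_rot: [0.64, 0.768, 0.0, 0.001]
ft_force: [-0.4, 0.2, 0.6]
grip_width: 0.0524
grip_force: 0.0
```

```bash
python3 s.py 0.5228 -.1484 .075
```

```text
t 3.9 p [ 0.5243 -0.1479  0.0775] psi 100.41 z [ 0.002 -0.001 -1.   ] f [-0.4  0.2  0.6] g 0.0524 0.0 q [-0.48  0.65  1.76 -0.    0.72 -0.66]
shift [-0.002 -0.015  0.025]
```

Call:
move_arm --moves "0 0 0 0 0 0 0;0 0 0 0 0 0 0;0 0 0 0 0 0 0;0 0 0 0 0 0 0;0 0 0 0 0 0 0;0 0 0 0 0 0 0" --squeeze 15

```text
time: 4.5
position: [0.523, -0.1475, 0.0756]
tool_rot: [0.64, 0.768, -0.0, -0.0]
ft_force: [0.2, -0.8, -0.3]
grip_width: 0.0123
grip_force: 0.0
```

```bash
python3 s.py
```

```text
t 4.5 p [ 0.523  -0.1475  0.0756] psi 100.39 z [-0.  0. -1.] f [ 0.2 -0.8 -0.3] g 0.0123 0.0 q [-0.48  0.66  1.76  0.    0.72 -0.66]
```

Call:
move_arm --moves "0 0 0 0 0 0 0;0 0 0 0 0 0 0;0 0 0 0 0 -0.1 0;0 0 0 0 0 -0.2 0;0 0 0 0 0 -0.29 0;0 0 0 0 0 -0.38 0;0 0 0 0 0 -0.47 0;0 0 0 0 0 -0.56 0;0 0 0 0 0 -0.65 0;0 0 0 0 0 -0.74 0;0 0 0 0 0 -0.77 0;0 0 0 0 0 -0.77 0"

```text
time: 5.7
position: [0.5222, -0.1476, 0.0756]
tool_rot: [0.09, 0.996, -0.0, -0.001]
ft_force: [-2.9, -2.3, 3.9]
grip_width: 0.01
grip_force: 15.0
```

```bash
python3 s.py; python3 - <<'E'
from rig import robot
print(robot.get_obs()["moment"])
E
```

```text
t 5.7 p [ 0.5222 -0.1476  0.0756] psi 169.71 z [-0.002 -0.    -1.   ] f [-2.9 -2.3  3.9] g 0.01 15.0 q [-0.48  0.66  1.76 -0.    0.72 -1.87]
[-0.25563519  0.4956333  -0.00326465]
```

Call:
move_arm --moves "0 0 0 0 0 0 0.45;0 0 0 0 0 0 0.45;0 0 0 0 0 0 0.45;0 0 -0.4 0 0 0 0.45;0 0 -0.8 0 0 0.1 0.45;0.3 0.15 -0.8 0 0 0.969 0.45;0.748 0.342 -0.8 0 0 0.969 0.45;0.748 0.342 -0.8 0 0 0.969 0.45;0.748 0.342 -0.8 0 0 0.969 0.45;0.748 0.342 -0.8 0 0 0.969 0.45;0.748 0.342 -0.8 0 0 0.969 0.45;0.748 0.342 -0.8 0 0 0.969 0.45"

```text
time: 6.9
position: [0.4559, -0.1003, 0.1556]
tool_rot: [0.639, 0.769, 0.0, 0.0]
ft_force: [0.6, 0.2, 0.1]
grip_width: 0.0392
grip_force: 0.0
```

Call:
move_arm --moves "0 0 0 0 0 0 0.45;0 0 0 0 0 0 0.45;0 0 0 0 0 0 0.45"

```text
time: 7.2
position: [0.4557, -0.1005, 0.1555]
tool_rot: [0.636, 0.772, 0.0, 0.0]
ft_force: [-0.6, -0.1, -0.3]
grip_width: 0.0391
grip_force: 0.0
```

```bash
python3 s.py .4553 -.1013 .05; python3 - <<'E'
from h import *
c=snap("wrist","w3");t=snap("top","t3")
a=cv2.imread("pics/w3.png")[:230]; b=cv2.resize(cv2.imread("pics/t3.png")[120:250,240:380],None,fx=2,fy=2,interpolation=2)
x=np.zeros((230+260,512,3),np.uint8);x[:230]=a;x[230:,:280]=b
cv2.imwrite("pics/m3.png",x)
E
```

```text
t 7.2 p [ 0.4557 -0.1005  0.1555] psi 101.06 z [ 0.  0. -1.] f [-0.6 -0.1 -0.3] g 0.0391 0.0 q [-0.46  0.44  1.9   0.    0.8  -0.65]
shift [-0.008 -0.006  1.055]
```

View pics/m3.png

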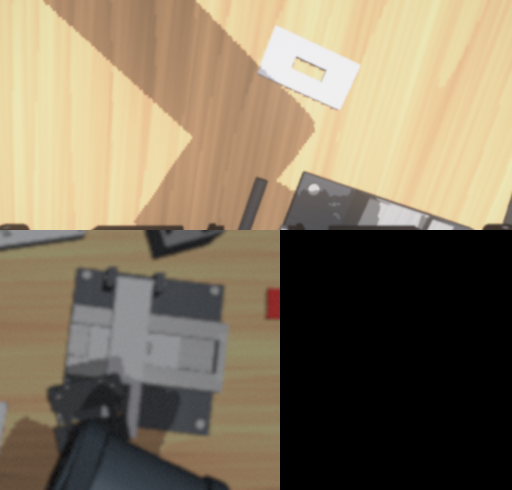

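Wrist view: rod end at (262,180), near what was computed. The turn fell 18° short, so I finish it and then go down over the rod.

Call:
move_arm --moves "0 0 0 0 0 0.206 0.45;0 0 0 0 0 0.206 0.45;0 0 0 0 0 0.206 0.45;0 0 0.3 0 0 0.206 0.45;0 0 0.6 0 0 0.206 0.45;0 0 1 0 0 0.206 0.45;0 0 1 0 0 0.206 0.45;0 0 1 0 0 0.206 0.45"

```text
time: 8.1
position: [0.4551, -0.1003, 0.0553]
tool_rot: [0.752, 0.659, -0.0, -0.001]
ft_force: [-0.1, 0.5, -0.3]
grip_width: 0.0391
grip_force: 0.0
```

Call:
move_arm --moves "0 0 0.06 0 0 0 0;0 0 0.06 0 0 0 0;0 0 0.06 0 0 0 0;0 0 0.06 0 0 0 0;0 0 0.06 0 0 0 0;0 0 0.06 0 0 0 0;0 0 0.06 0 0 0 0;0 0 0.06 0 0 0 0" --squeeze 15

```text
time: 8.9
position: [0.4541, -0.1002, 0.0504]
tool_rot: [0.752, 0.659, -0.001, -0.001]
ft_force: [-3.9, -1.0, 7.1]
grip_width: 0.0114
grip_force: 15.0
```

```bash
python3 s.py .4553 -.1013 .05
```

```text
t 8.9 p [ 0.4541 -0.1002  0.0504] psi 82.45 z [-0.002  0.    -1.   ] f [-3.9 -1.   7.1] g 0.0114 15.0 q [-0.46  0.65  1.97 -0.    0.52 -0.32]
shift [-0.009  0.014  0.004]
```

Call:
move_arm --moves "0 0.012 -0.234 0 0 0 0;0 0.047 -0.465 0 0 0 0;0 0.105 -0.692 0 0 0 0;0 0.185 -0.911 0 0 0 0;0 0.213 -0.975 0 0 0 0;0 0.213 -0.975 0 0 0 0"

```text
time: 9.5
position: [0.4741, -0.1029, 0.1479]
tool_rot: [0.752, 0.659, -0.002, -0.002]
ft_force: [-5.6, -2.1, 2.6]
grip_width: 0.0113
grip_force: 15.0
```

```bash
python3 s.py
```

```text
t 9.5 p [ 0.4741 -0.1029  0.1479] psi 82.49 z [-0.005  0.    -1.   ] f [-5.6 -2.1  2.6] g 0.0113 15.0 q [-0.44  0.48  1.86 -0.    0.81 -0.31]
```

Lifts well; continuing along the arc.

Call:
move_arm --moves "0 0.132 -0.248 0 0 0 0;0 0.264 -0.441 0 0 0 0;0 0.415 -0.619 0 0 0 0;0 0.583 -0.783 0 0 0 0;0 0.766 -0.928 0 0 0 0;0 0.766 -0.928 0 0 0 0"

```text
time: 10.1
position: [0.5487, -0.1128, 0.2435]
tool_rot: [0.752, 0.659, -0.003, -0.003]
ft_force: [-15.7, 1.1, 23.0]
grip_width: 0.0111
grip_force: 15.0
```

Call:
move_arm --moves "0 0.197 -0.126 0 0 0 0;0 0.405 -0.233 0 0 0 0;0 0.623 -0.317 0 0 0 0;0 0.849 -0.38 0 0 0 0;0 0.987 -0.406 0 0 0 0;0 0.987 -0.406 0 0 0 0"

```text
time: 10.7
position: [0.6531, -0.1268, 0.2839]
tool_rot: [0.752, 0.659, 0.002, 0.003]
ft_force: [1.3, -0.4, 9.9]
grip_width: 0.0113
grip_force: 15.0
```

Call:
move_arm --moves "0 0.2 -0.025 0 0 0 0;0 0.326 -0.03 0 0 0 0;0 0.443 -0.029 0 0 0 0;0 0.443 -0.029 0 0 0 0;0 0.443 -0.029 0 0 0 0"

```text
time: 11.2
position: [0.6961, -0.1325, 0.2852]
tool_rot: [0.752, 0.659, 0.002, 0.002]
ft_force: [1.8, -0.1, 5.1]
grip_width: 0.0118
grip_force: 15.0
```

```bash
python3 s.py
```

```text
t 11.2 p [ 0.6961 -0.1325  0.2852] psi 82.41 z [ 0.006 -0.001 -1.   ] f [ 1.8 -0.1  5.1] g 0.0118 15.0 q [-0.35  0.6   1.14  0.    1.39 -0.21]
```

Call:
move_arm --moves "0 0 0 0 0 0 0.4;0 0 0 0 0 0 0.4;0 0 0 0 0 0 0.4;0 0 -0.3 0 0 0 0.4;0 0 -0.6 0 0 0 0.4;0 -0.4 -0.6 0 0 0 0.4;0 -0.9 -0.6 0 0 0 0;0 -1 -0.6 0 0 0 0;0 -1 -0.6 0 0 0 0"

```text
time: 12.1
position: [0.593, -0.1185, 0.3433]
tool_rot: [0.753, 0.659, -0.0, -0.001]
ft_force: [0.8, -0.2, 0.5]
grip_width: 0.0181
grip_force: 0.0
```

Call:
move_arm --moves "-0.4 0 0 0 0 -1 0;-0.8 0 0 0 0 -1 0;-1 0 0 0 0 -1 0;-1 0 0 0 0 -1 0;-1 0 0 0 0 -1 0;-1 0 0 0 0 -1 0;-1 0 0 0 0 -1 0;-1 0 0 0 0 -1 0;-1 0 0 0 0 -1 0;-1 0 0 0 0 -1 0;-1 0 0 0 0 -1 0;-1 0 0 0 0 -1 0"

```text
time: 13.3
position: [0.5836, -0.2191, 0.3431]
tool_rot: [0.066, 0.998, -0.0, 0.001]
ft_force: [-0.6, -0.5, -0.2]
grip_width: 0.0005
grip_force: 0.0
```

```bash
python3 s.py .584 -.2534 .043; python3 - <<'E'
from h import *
c=snap("wrist","w4");t=snap("top","t4")
a=cv2.imread("pics/w4.png")[:230]; b=cv2.resize(cv2.imread("pics/t4.png")[110:260,230:400],None,fx=2.2,fy=2.2,interpolation=2)
x=np.zeros((560,512,3),np.uint8);x[:230]=a;x[230:,:374]=b
cv2.imwrite("pics/m4.png",x)
E
```

```text
t 13.3 p [ 0.5836 -0.2191  0.3431] psi 172.39 z [ 0.001 -0.001 -1.   ] f [-0.6 -0.5 -0.2] g 0.0005 0.0 q [-0.54  0.43  1.3   0.    1.42 -1.98]
shift [-0.046 -0.339  3.001]
```

View pics/m4.png

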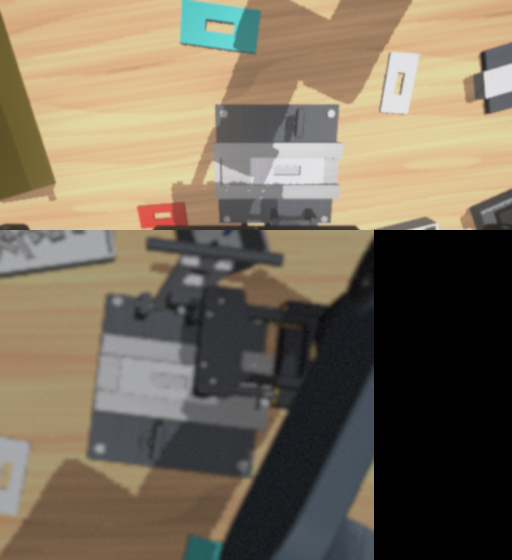

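The bar stands open. In the wrist view the plate lies in the channel from about u=251 to 323 (v≈170), mouth at the right (342,170). I check these against the map before going down.

```bash
python3 - <<'E'
from h import *
c=pickle.load(open("w4.pkl","rb"))
M=np.array([.6063,-.0849]);fx=np.array([-.131,-.9914]);fy=np.array([.9914,-.131])
g=cv2.cvtColor(c["image"],cv2.COLOR_RGB2GRAY)
print(g[170,210:350].tolist()); 
for x,z in((0,.049),(26,.038),(146,.038),(170,.038),(194,.049)):
  print(x,proj(c,np.array([*(M+fx*x/1000),z])).round(1))
for u,v,z in((251,170,.038),(323,170,.038),(339,143,.049),(340,198,.049),(214,143,.049),(217,196,.049)):
  p=at(c,u,v,z)[:2]-M;print(u,v,(p@fx).round(4),(p@fy).round(4))
E
```

```text
[210, 210, 209, 210, 210, 210, 210, 210, 208, 191, 155, 151, 185, 202, 206, 206, 206, 205, 204, 202, 200, 198, 194, 192, 183, 167, 158, 153, 144, 139, 135, 135, 137, 136, 136, 136, 135, 135, 137, 141, 154, 167, 175, 176, 175, 176, 177, 178, 178, 177, 176, 175, 176, 175, 175, 175, 175, 174, 176, 186, 208, 220, 223, 220, 214, 209, 208, 209, 208, 209, 208, 209, 208, 208, 207, 208, 208, 207, 208, 208, 207, 208, 207, 208, 208, 207, 206, 206, 195, 176, 186, 215, 225, 226, 227, 226, 227, 226, 226, 226, 226, 226, 227, 226, 226, 227, 227, 227, 227, 227, 227, 226, 225, 220, 213, 208, 207, 207, 207, 207, 206, 206, 206, 206, 205, 205, 206, 205, 203, 202, 202, 202, 202, 202, 202, 203, 202, 202, 201, 201]
0 [340.6 171. ]
26 [322.8 169.9]
146 [249.7 170. ]
170 [235.1 170. ]
194 [219.7 171.2]
251 170 0.1439 0.0
323 170 0.0256 0.0002
339 143 0.0059 -0.0442
340 198 -0.0025 0.0449
214 143 0.2013 -0.0445
217 196 0.1999 0.0412
```

Call:
move_arm --moves "-0.04 -0.34 0.3 0 0 0 0;-0.04 -0.34 0.7 0 0 0 0;-0.04 -0.34 1 0 0 0 0;-0.04 -0.34 1 0 0 0 0"

```text
time: 13.8
position: [0.579, -0.2512, 0.2383]
tool_rot: [0.067, 0.998, 0.003, -0.005]
ft_force: [-1.2, -0.4, -0.9]
grip_width: 0.0003
grip_force: 0.0
```

Call:
move_arm --moves "0 0 0.4 0 0 0 0;0 0 0.8 0 0 0 0;0 0 1 0 0 0 0;0 0 1 0 0 0 0;0 0 1 0 0 0 0"

```text
time: 14.3
position: [0.583, -0.2532, 0.145]
tool_rot: [0.066, 0.998, -0.001, 0.001]
ft_force: [0.4, -0.6, 1.0]
grip_width: 0.0006
grip_force: 0.0
```

```bash
python3 s.py .584 -.2534 .043
```

```text
t 14.3 p [ 0.583  -0.2532  0.145 ] psi 172.4 z [ 0.002 -0.002 -1.   ] f [ 0.4 -0.6  1. ] g 0.0006 0.0 q [-0.59  0.65  1.49 -0.    1.01 -2.02]
shift [-8.00e-03  1.00e-03  1.02e+00]
```

Call:
move_arm --moves "0 0 0.3 0 0 0 0;0 0 0.55 0 0 0 0;0 0 0.75 0 0 0 0;0 0 0.9 0 0 0 0;0 0 0.99 0 0 0 0;0 0 0.99 0 0 0 0;0 0 0.99 0 0 0 0"

```text
time: 15.0
position: [0.5823, -0.253, 0.0454]
tool_rot: [0.066, 0.998, -0.001, 0.001]
ft_force: [0.7, -0.5, 0.0]
grip_width: 0.0001
grip_force: 0.0
```

```bash
python3 s.py .584 -.2534 .043
```

```text
t 15.0 p [ 0.5823 -0.253   0.0454] psi 172.4 z [ 0.002 -0.001 -1.   ] f [ 0.7 -0.5  0. ] g 0.0001 0.0 q [-0.59  0.78  1.54 -0.    0.82 -2.02]
shift [-0.017 -0.002  0.024]
```

Call:
move_arm --moves "0 0 0.03 0 0 0 0;0 0.08 0.03 0 0 0 0;0 0.16 0.03 0 0 0 0;0 0.24 0.03 0 0 0 0;0 0.34 0.03 0 0 0 0;0 0.44 0.03 0 0 0 0;0 0.54 0.03 0 0 0 0;0 0.64 0.03 0 0 0 0;0 0.74 0.03 0 0 0 0;0 0.84 0.03 0 0 0 0;0 0.92 0.03 0 0 0 0;0 0.92 0.03 0 0 0 0"

```text
time: 16.2
position: [0.5939, -0.1593, 0.0415]
tool_rot: [0.066, 0.998, 0.001, 0.0]
ft_force: [0.7, 2.8, 4.3]
grip_width: 0.0005
grip_force: 1.7
```

```bash
python3 s.py; python3 - <<'E'
from h import *
t=snap("top","t5");s=snap("side","s5")
b=cv2.resize(cv2.imread("pics/t5.png")[120:240,220:380],None,fx=2.5,fy=2.5,interpolation=2)
a=cv2.resize(cv2.imread("pics/s5.png")[130:230,200:360],None,fx=2.5,fy=2.5,interpolation=2)
cv2.imwrite("pics/m5.png",np.vstack([b,a]))
E
```

```text
t 16.2 p [ 0.5939 -0.1593  0.0415] psi 172.42 z [ 0.     0.002 -1.   ] f [0.7 2.8 4.3] g 0.0005 1.7 q [-0.44  0.77  1.59  0.    0.78 -1.88]
```

View pics/m5.png

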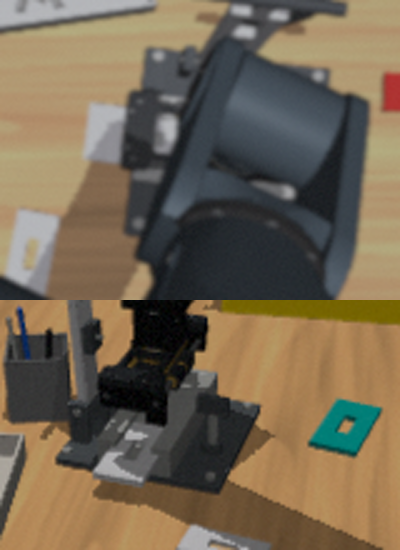

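Call:
move_arm --moves "0 -0.03 0 0 0 0 0;0 -0.03 -0.5 0 0 0 0;0 0 -0.9 0 0 0 0;0 0.5 -1 0 0 0 0;0 1 -1 0 0 0 0;0 1 -1 0 0 0 0"

```text
time: 16.9
position: [0.606, -0.0573, 0.1413]
tool_rot: [0.064, 0.998, 0.001, -0.001]
ft_force: [-0.3, -0.7, -0.2]
grip_width: 0.0007
grip_force: 0.0
```

Call:
move_arm --moves "0 0.5 0 0 0 0 1;0 0.5 0 0 0 1 1;0 0.5 0 0 0 1 1;0 0.5 0 0 0 1 1;0 0.5 0 0 0 1 1;0 0.5 0 0 0 1 1;0 0.5 0 0 0 1 1;0 0.5 0 0 0 1 1;0 0.5 0 0 0 1 1;0 0.5 0 0 0 1 1;0 0.5 0 0 0 1 1;0 0.5 0 0 0 1 1"

```text
time: 18.1
position: [0.6127, -0.0139, 0.1403]
tool_rot: [0.754, 0.657, -0.001, -0.001]
ft_force: [-0.3, 0.2, 0.0]
grip_width: 0.0846
grip_force: 0.0
```

```bash
python3 s.py .6109 -.0502 .040; python3 - <<'E'
from h import *
M=np.array([.6063,-.0849]);fx=np.array([-.131,-.9914]);fy=np.array([.9914,-.131])
t=pickle.load(open("t5.pkl","rb"))
for u,v in((88,103),(88,160),):
  p=at(t,220+u/2.5,120+v/2.5,.038)[:2]-M;print(p@fx,p@fy)
c=snap("wrist","w6");snap("top","t6")
for x in(0,-35,-60): print(x,[proj(c,np.array([*(M+fx*x/1000+fy*y),.038])).round(1).tolist() for y in(-.03,.03)])
A=cv2.resize(cv2.imread("pics/w6.png")[0:230,:],None,fx=1.4,fy=1.4,interpolation=2)
cv2.imwrite("pics/w6c.png",A)
E
```

```text
t 18.1 p [ 0.6127 -0.0139  0.1403] psi 82.12 z [-0.002 -0.    -1.   ] f [-0.3  0.2  0. ] g 0.0846 0.0 q [-0.2   0.63  1.55 -0.    0.97 -0.07]
shift [-0.361  0.034  1.003]
-0.05452960153625261 0.02769271597924476
-0.04732726522964515 -0.03188568992299119
0 [[229.5, 268.5], [289.3, 268.1]]
-35 [[228.5, 236.0], [290.2, 235.7]]
-60 [[227.6, 211.5], [290.8, 211.2]]
```

View pics/w6c.png

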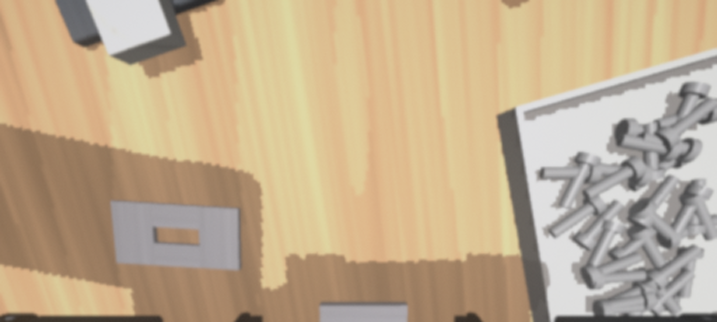

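Front edge of the plate at row 216 (original pixels), so it sticks out about 55 mm, centred. I grip it across its width 30 mm outside the mouth.

Call:
move_arm --moves "-0.41 0.03 0 0 0 0 1;-0.41 0.03 0.4 0 0 0 1;-0.41 0.03 0.8 0 0 0 1;-0.41 0.03 1 0 0 0 1;-0.41 0.03 1 0 0 0 1"

```text
time: 18.7
position: [0.6079, -0.0538, 0.0376]
tool_rot: [0.752, 0.659, -0.002, -0.003]
ft_force: [-1.1, 0.2, -0.1]
grip_width: 0.0872
grip_force: 0.0
```

```bash
python3 s.py .6102 -.0552 .028
```

```text
t 18.7 p [ 0.6079 -0.0538  0.0376] psi 82.44 z [-0.008  0.002 -1.   ] f [-1.1  0.2 -0.1] g 0.0872 0.0 q [-0.27  0.78  1.6  -0.    0.78 -0.14]
shift [-0.011  0.026  0.095]
```

Call:
move_arm --moves "0 0 0.12 0 0 0 1;0 0 0.12 0 0 0 1;0 0 0.12 0 0 0 0;0 0 0.12 0 0 0 0;0 0 0.12 0 0 0 0;0 0 0.12 0 0 0 0;0 0 0.12 0 0 0 0;0 0 0.12 0 0 0 0;0 0 0.12 0 0 0 0" --squeeze 30

```text
time: 19.6
position: [0.6112, -0.0536, 0.0297]
tool_rot: [0.752, 0.659, 0.0, 0.0]
ft_force: [-0.5, -0.0, 2.8]
grip_width: 0.0597
grip_force: 30.0
```

```bash
python3 s.py .6102 -.0552 .028
```

```text
t 19.6 p [ 0.6112 -0.0536  0.0297] psi 82.41 z [ 0. -0. -1.] f [-0.5 -0.   2.8] g 0.0597 30.0 q [-0.27  0.79  1.6   0.    0.75 -0.14]
shift [-0.018 -0.008  0.017]
```

Call:
move_arm --moves "0.06 0 -0.01 0 0 0 0;0.14 0 -0.01 0 0 0 0;0.24 0 -0.01 0 0 0 0;0.34 0 -0.01 0 0 0 0;0.44 0 -0.01 0 0 0 0;0.54 0 -0.01 0 0 0 0;0.64 0 -0.01 0 0 0 0;0.74 0 -0.01 0 0 0 0;0.84 0 -0.01 0 0 0 0;0.94 0 -0.01 0 0 0 0;1 0 -0.01 0 0 0 0;1 0 -0.01 0 0 0 0"

```text
time: 20.8
position: [0.6243, 0.0465, 0.0303]
tool_rot: [0.752, 0.659, 0.0, -0.0]
ft_force: [0.8, 0.2, -2.3]
grip_width: 0.0596
grip_force: 30.0
```

```bash
python3 s.py
```

```text
t 20.8 p [0.6243 0.0465 0.0303] psi 82.47 z [-0.  0. -1.] f [ 0.8  0.2 -2.3] g 0.0596 30.0 q [-0.1   0.8   1.56  0.    0.78  0.03]
```

Call:
move_arm --moves "0 0 -0.25 0 0 0 0;0 0 -0.5 0 0 0 0;0.1 -0.2 -0.8 0 0 0 0;0.2 -0.5 -1 0 0 0 0;0.2 -0.7 -1 0 0 0 0;0.2 -0.73 -1 0 0 0 0;0.2 -0.73 -1 0 0 0 0"

```text
time: 21.5
position: [0.5546, 0.0747, 0.1304]
tool_rot: [0.752, 0.659, 0.0, 0.0]
ft_force: [0.5, -0.7, -1.8]
grip_width: 0.0591
grip_force: 30.0
```

```bash
python3 s.py; python3 - <<'E'
from h import *
c=snap("wrist","w7");t=snap("top","t7")
d=pickle.load(open("c0.pkl","rb"))["top"]
for n,u,v,z in(("stopOutL",48,290,.053),("stopOutR",55,335,.053),("in1",67,288,.053),("in2",73,330,.053),("e1",258,257,.035),("e2",264,299,.035)):
    p=at(d,100+u/2.95,120+v/2.95,z);print(n,p.round(4),proj(c,p).round(1))
A=cv2.imread("pics/w7.png")[0:260,:]; B=cv2.resize(cv2.imread("pics/t7.png")[150:270,90:290],None,fx=2.5,fy=2.5,interpolation=2)
x=np.zeros((560,512,3),np.uint8);x[:260]=A;x[260:,:500]=B
cv2.imwrite("pics/m7.png",x)
E
```

```text
t 21.5 p [0.5546 0.0747 0.1304] psi 82.39 z [ 0. -0. -1.] f [ 0.5 -0.7 -1.8] g 0.0591 30.0 q [-0.07  0.58  1.69 -0.    0.87  0.07]
stopOutL [0.4964 0.3205 0.053 ] [ 113.9 -147.2]
stopOutR [0.4578 0.3142 0.053 ] [  58.1 -124.8]
in1 [0.4979 0.3043 0.053 ] [ 122.7 -115.9]
in2 [0.4619 0.2989 0.053 ] [ 71.3 -96.8]
e1 [0.5225 0.1435 0.035 ] [207.9 130.2]
e2 [0.4854 0.1383 0.035 ] [166.7 142.2]
```

View pics/m7.png

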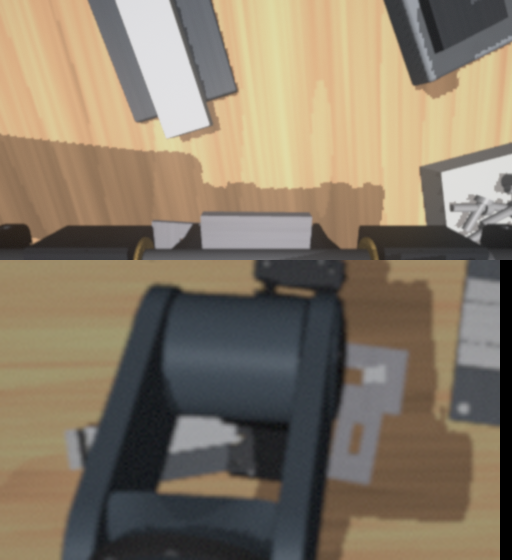

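Call:
move_arm --moves "0.3 -0.15 -0.1 0 0 0 0;0.6 -0.35 -0.2 0 0 0 0;0.85 -0.46 -0.2 0 0 0 0;0.85 -0.46 -0.2 0 0 0 0"

```text
time: 22.0
position: [0.5201, 0.1677, 0.1501]
tool_rot: [0.751, 0.66, 0.0, -0.0]
ft_force: [0.5, 0.4, -1.8]
grip_width: 0.0599
grip_force: 30.0
```

Call:
move_arm --moves "0.3 -0.15 0 0 0 -0.06 0;0.6 -0.35 0 0 0 -0.12 0;0.84 -0.46 0 0 0 -0.178 0;0.84 -0.46 0 0 0 -0.178 0;0.84 -0.46 0 0 0 -0.178 0;0.84 -0.46 0 0 0 -0.178 0"

```text
time: 22.6
position: [0.4869, 0.2536, 0.15]
tool_rot: [0.654, 0.757, -0.0, 0.0]
ft_force: [-0.2, 0.5, -1.9]
grip_width: 0.0594
grip_force: 30.0
```

```bash
python3 s.py .486 .26 .06; python3 - <<'E'
from h import *
c=snap("wrist","w8");s=snap("side","s8")
A=cv2.resize(cv2.imread("pics/w8.png")[0:260,100:420],None,fx=2,fy=2,interpolation=2);B=cv2.resize(cv2.imread("pics/s8.png")[205:325,180:360],None,fx=2.5,fy=2.5,interpolation=2)[:, :]
x=np.zeros((A.shape[0],790,3),np.uint8)
cv2.imwrite("pics/m8.png",np.vstack([A[:300+0],np.pad(B,((0,0),(0,640-B.shape[1]),(0,0)))]))
for p in((.4979,.3043,.053),(.4619,.2989,.053),(.5225,.1435,.035)):print(proj(c,np.array(p)).round(1))
E
```

```text
t 22.6 p [0.4869 0.2536 0.15  ] psi 98.32 z [ 0. -0. -1.] f [-0.2  0.5 -1.9] g 0.0594 30.0 q [ 0.28  0.54  1.7  -0.    0.9   0.13]
shift [0.065 0.    0.9  ]
[276.6 148.3]
[235.1 148.5]
[273.5 298. ]
```

View pics/m8.png

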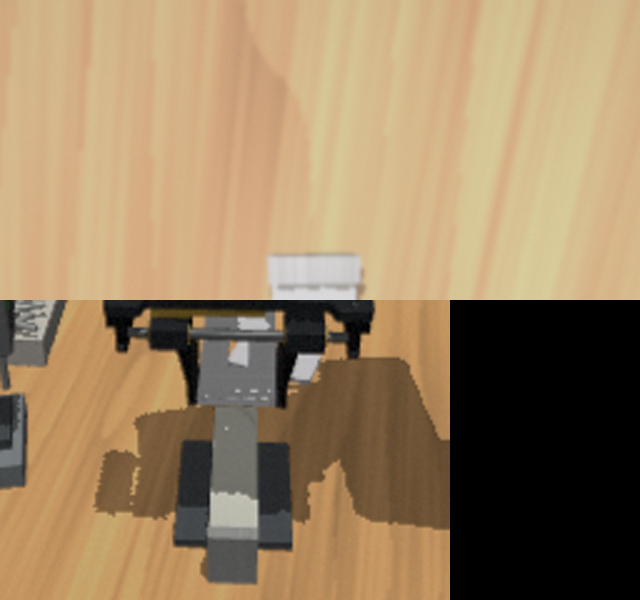

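Wrist view: the stop's top face spans columns 235–280 and rows 127–145 (original pixels), square to the tool. In the side view the plate hangs level over the strip. That also used up my picture allowance (one over), so from here on I measure numerically.

```bash
python3 - <<'E'
from h import *
c=pickle.load(open("w8.pkl","rb"));g=cv2.cvtColor(c["image"],cv2.COLOR_RGB2GRAY)
for a,b in((238,244),(254,260),(270,276)): print("cols",a,g[122:230,a:b].mean(1).astype(int).tolist())
print("row135",g[134:140,226:290].mean(0).astype(int).tolist())
print("row160",g[152:158,226:290].mean(0).astype(int).tolist())
print("row215",g[205:215,190:330:2].mean(0).astype(int).tolist())
E
```

```text
cols 238 [188, 187, 188, 186, 178, 172, 188, 203, 208, 208, 208, 208, 207, 207, 207, 206, 206, 206, 205, 198, 182, 172, 181, 201, 213, 215, 216, 216, 215, 216, 215, 216, 215, 216, 215, 215, 215, 215, 216, 215, 215, 215, 215, 215, 215, 215, 215, 215, 215, 215, 215, 215, 215, 215, 215, 215, 215, 215, 215, 215, 215, 215, 215, 215, 214, 215, 214, 208, 191, 174, 166, 161, 157, 156, 156, 156, 156, 155, 156, 155, 156, 155, 156, 156, 155, 155, 155, 154, 149, 136, 121, 111, 113, 136, 172, 188, 178, 165, 161, 160, 159, 158, 158, 159, 159, 159, 158, 158]
cols 254 [191, 191, 191, 186, 171, 168, 188, 204, 208, 208, 208, 207, 207, 207, 206, 206, 205, 205, 202, 191, 174, 166, 178, 201, 213, 216, 216, 216, 216, 216, 216, 216, 216, 216, 216, 216, 216, 216, 216, 216, 216, 216, 216, 216, 215, 216, 216, 216, 215, 216, 216, 215, 216, 216, 215, 216, 215, 215, 215, 215, 215, 215, 215, 215, 215, 215, 215, 215, 215, 215, 215, 213, 203, 184, 167, 159, 158, 158, 158, 158, 158, 158, 157, 158, 158, 157, 158, 157, 154, 143, 126, 113, 112, 126, 149, 161, 163, 162, 162, 161, 160, 160, 160, 160, 160, 160, 160, 169]

[... 837 characters left out ...]
 181, 191, 194, 194, 195, 195, 196, 195]
row160 [181, 181, 183, 184, 187, 189, 189, 188, 189, 194, 205, 213, 215, 216, 215, 216, 215, 216, 216, 216, 216, 215, 216, 216, 216, 216, 216, 216, 216, 216, 216, 216, 216, 216, 216, 216, 216, 216, 216, 216, 216, 216, 216, 216, 216, 216, 216, 216, 216, 215, 213, 198, 173, 176, 189, 194, 195, 195, 196, 196, 195, 193, 191, 189]
row215 [178, 178, 182, 180, 156, 126, 119, 118, 120, 119, 113, 95, 93, 93, 92, 92, 91, 91, 91, 92, 92, 93, 92, 98, 133, 142, 142, 142, 141, 142, 142, 142, 144, 144, 144, 144, 144, 143, 143, 144, 143, 142, 142, 133, 97, 90, 90, 89, 89, 89, 88, 88, 88, 88, 88, 87, 92, 117, 122, 120, 122, 125, 126, 130, 134, 137, 136, 130, 128, 132]
```

```bash
python3 - <<'E'
from h import *
from rig import robot
o=robot.get_obs();T=R.from_quat(o["tool_rot"])
c=pickle.load(open("w8.pkl","rb"));g=cv2.cvtColor(c["image"],cv2.COLOR_RGB2GRAY)
print("row220",g[217:220,180:340].mean(0).astype(int).tolist())
for n,u,v,z in(("stopL",234,142.5,.053),("stopR",279.5,142.5,.053),("outL",234,126.5,.053),("stripL",235.5,155,.035),("stripR",277.5,155,.035),("pf1",241,215.5,.1583),("pfmid",257,215,.1583),("pf2",273,215,.1583)):
    p=at(c,u,v,z);print(n,p.round(4),"tool",T.inv().apply(p-o["position"]).round(4))
E
```

```text
row220 [179, 182, 184, 185, 185, 184, 183, 181, 179, 178, 177, 178, 180, 181, 183, 183, 182, 171, 147, 134, 141, 151, 157, 158, 158, 158, 160, 162, 166, 166, 166, 167, 167, 171, 177, 181, 181, 182, 182, 182, 184, 184, 171, 162, 159, 159, 159, 159, 160, 159, 160, 162, 166, 167, 168, 168, 168, 168, 171, 176, 179, 179, 179, 179, 180, 184, 189, 186, 170, 160, 159, 158, 159, 159, 159, 160, 161, 163, 165, 164, 165, 164, 165, 169, 175, 178, 179, 179, 179, 180, 179, 181, 186, 183, 168, 158, 156, 157, 156, 156, 156, 156, 157, 158, 159, 159, 159, 159, 159, 163, 170, 174, 174, 174, 173, 169, 161, 154, 154, 154, 153, 153, 152, 152, 152, 152, 152, 152, 152, 154, 153, 146, 134, 128, 128, 130, 133, 135, 137, 138, 136, 133, 129, 128, 129, 130, 131, 133, 134, 134, 132, 132, 133, 134, 136, 143, 161, 183, 189, 179]
stopL [0.4603 0.3039 0.053 ] tool [ 0.0537 -0.0188  0.0971]
stopR [0.4995 0.3096 0.053 ] tool [0.0537 0.0209 0.0971]
outL [0.4586 0.3173 0.053 ] tool [ 0.0672 -0.0185  0.0971]
stripL [0.462  0.2912 0.035 ] tool [ 0.0408 -0.0189  0.1151]
stripR [0.5013 0.2969 0.035 ] tool [0.0408 0.0208 0.1151]
pf1 [0.4755 0.2742 0.1583] tool [ 0.0221 -0.008  -0.0082]
pfmid [0.484  0.2758 0.1583] tool [ 0.0224  0.0006 -0.0082]
pf2 [0.4925 0.277  0.1583] tool [ 0.0224  0.0092 -0.0082]
```

Call:
move_arm --moves "0 0.01 0.3 0 0 0 0;0 0.01 0.6 0 0 0 0;0 0.01 0.85 0 0 0 0;0.05 0.01 1 0 0 0 0;0.1 0.01 1 0 0 0 0;0.1 0.01 1 0 0 0 0;0.1 0.01 1 0 0 0 0"

```text
time: 23.4
position: [0.4863, 0.2652, 0.0515]
tool_rot: [0.653, 0.757, 0.001, 0.001]
ft_force: [0.3, -0.0, -1.0]
grip_width: 0.0595
grip_force: 30.0
```

Call:
move_arm --moves "0 0 0.05 0 0 0 0;0 0 0.1 0 0 0 0;0 0 0.13 0 0 0 0;0 0 0.13 0 0 0 0;0 0 0.13 0 0 0 0"

```text
time: 23.9
position: [0.4851, 0.2646, 0.0372]
tool_rot: [0.653, 0.757, -0.0, -0.0]
ft_force: [0.2, 0.6, -2.5]
grip_width: 0.0595
grip_force: 30.0
```

```bash
python3 s.py
```

```text
t 23.9 p [0.4851 0.2646 0.0372] psi 98.42 z [-0. -0. -1.] f [ 0.2  0.6 -2.5] g 0.0595 30.0 q [0.3  0.73 1.75 0.   0.66 0.15]
```

Call:
move_arm --moves "0.06 0 0 0 0 0 0;0.12 0 0.01 0 0 0 0;0.15 0 0.01 0 0 0 0;0.17 0 0.01 0 0 0 0;0.18 0 0.01 0 0 0 0;0.18 0 0.01 0 0 0 0"

```text
time: 24.5
position: [0.4825, 0.2826, 0.0363]
tool_rot: [0.653, 0.757, 0.0, 0.0]
ft_force: [-0.6, -0.5, -1.2]
grip_width: 0.0597
grip_force: 30.0
```

Call:
move_arm --moves "0.01 0 0 0 0 0 0;0.02 0 0 0 0 0 0;0.03 0 0 0 0 0 0;0.03 0 0 0 0 0 0"

```text
time: 24.9
position: [0.4822, 0.2855, 0.0364]
tool_rot: [0.653, 0.757, 0.0, 0.0]
ft_force: [1.0, -0.1, -1.3]
grip_width: 0.0596
grip_force: 30.0
```

```bash
python3 s.py
```

```text
t 24.9 p [0.4822 0.2855 0.0364] psi 98.42 z [ 0.  0. -1.] f [ 1.  -0.1 -1.3] g 0.0596 30.0 q [0.34 0.74 1.73 0.   0.67 0.19]
```

Call:
move_arm --moves "0.01 0 0 0 0 0 0;0.015 0 0 0 0 0 0;0.02 0 0 0 0 0 0;0.02 0 0 0 0 0 0"

```text
time: 25.3
position: [0.4821, 0.2858, 0.0364]
tool_rot: [0.653, 0.758, -0.001, 0.001]
ft_force: [2.1, -7.4, -0.2]
grip_width: 0.0598
grip_force: 30.0
```

Call:
move_arm --moves "0.01 0 0 0 0 0 0;0.015 0 0 0 0 0 0;0.02 0 0 0 0 0 0;0.02 0 0 0 0 0 0"

```text
time: 25.7
position: [0.4822, 0.286, 0.0364]
tool_rot: [0.652, 0.758, -0.002, 0.002]
ft_force: [3.2, -13.2, 0.1]
grip_width: 0.0594
grip_force: 30.0
```

```bash
python3 s.py
```

```text
t 25.7 p [0.4822 0.286  0.0364] psi 98.61 z [-0.    -0.005 -1.   ] f [  3.2 -13.2   0.1] g 0.0594 30.0 q [ 0.34  0.74  1.73 -0.01  0.67  0.19]
```

Stop touched. I back off to a light contact, lower onto the strip, and watch Fz.

Call:
move_arm --moves "-0.03 0 0 0 0 0 0;-0.03 0 0.005 0 0 0 0;-0.03 0 0.01 0 0 0 0;-0.03 0 0.015 0 0 0 0;-0.03 0 0.02 0 0 0 0;-0.03 0 0.02 0 0 0 0"

```text
time: 26.3
position: [0.4822, 0.2858, 0.035]
tool_rot: [0.653, 0.758, -0.0, 0.001]
ft_force: [0.7, -6.9, 3.5]
grip_width: 0.0597
grip_force: 30.0
```

```bash
python3 s.py
```

```text
t 26.3 p [0.4822 0.2858 0.035 ] psi 98.5 z [ 0.    -0.001 -1.   ] f [ 0.7 -6.9  3.5] g 0.0597 30.0 q [ 0.34  0.74  1.73 -0.    0.67  0.19]
```

Call:
move_arm --moves "0 0 0.01 0 0 0 0;0 0 0.01 0 0 0 0;0 0 0.01 0 0 0 0.72;0 0 0.01 0 0 0 0.76;0 0 0.01 0 0 0 0.85;0 0 0.01 0 0 0 0.95;0 0 0.01 0 0 0 0.95"

```text
time: 27.0
position: [0.4819, 0.2867, 0.0331]
tool_rot: [0.653, 0.757, -0.0, -0.0]
ft_force: [-1.0, -0.5, 0.3]
grip_width: 0.0794
grip_force: 0.0
```

```bash
python3 s.py
```

```text
t 27.0 p [0.4819 0.2867 0.0331] psi 98.43 z [-0.  0. -1.] f [-1.  -0.5  0.3] g 0.0794 0.0 q [0.34 0.74 1.73 0.   0.66 0.19]
```

Call:
move_arm --moves "0 0 -0.3 0 0 0 1;0 0 -0.7 0 0 0 1;0 0 -1 0 0 0 1;0 0 -1 0 0 0 1"

```text
time: 27.4
position: [0.4848, 0.2877, 0.1374]
tool_rot: [0.653, 0.757, 0.004, 0.002]
ft_force: [-0.4, -0.2, 0.4]
grip_width: 0.0868
grip_force: 0.0
```

Call:
move_arm --moves "-0.4 0 -0.4 0 0 0 1;-0.8 0 -0.8 0 0 0 1;-1 0 -0.8 0 0 0 1;-1 0 -0.8 0 0 0 1;-1 0 -0.8 0 0 0 1"

```text
time: 27.9
position: [0.4961, 0.1872, 0.2126]
tool_rot: [0.654, 0.757, -0.0, -0.001]
ft_force: [-0.2, 0.2, 0.2]
grip_width: 0.087
grip_force: 0.0
```

```bash
python3 s.py; python3 - <<'E'
from h import *
c=snap("wrist","w9")
g=cv2.cvtColor(c["image"],cv2.COLOR_RGB2GRAY)
S=np.array([.4801,.3068]);ax=np.array([.146,-.9893]);ay=np.array([.9893,.146])
W=lambda x,y,z:proj(c,np.array([*(S+ax*x+ay*y),z]))
print("expected corners",[W(x,y,.043).round(1).tolist() for x in(0,.12) for y in(-.03,.03)],"stop",W(0,0,.053).round(1),"slot",[W(x,0,.043).round(1).tolist() for x in(.038,.082)])
# rectify plane z=.043, 1px=0.5mm: rows = x from -20..150mm, cols = y -60..60
xs=np.arange(-.02,.15,.0005);ys=np.arange(-.05,.05,.0005)
m=np.array([[W(x,y,.043) for y in ys] for x in xs],np.float32)
r=cv2.remap(c["image"],m[...,0],m[...,1],cv2.INTER_LINEAR);cv2.imwrite("pics/r9.png",r[...,::-1])
rg=cv2.cvtColor(r,cv2.COLOR_RGB2GRAY).astype(int)
f=lambda a:a.round().astype(int).tolist()
print("lateral profiles y -40..-20 / 20..40 mm")
for x0 in(15,55,100):
    i=int((x0+20)*2);row=rg[i:i+10].mean(0);print(x0,f(row[20:60]),f(row[140:180]))
for y0 in(-25,-15,15,23):
    j=int((y0+50)*2);col=rg[:,j:j+6].mean(1);print("y",y0,"x -10..10",f(col[20:60]),"x 112..128",f(col[264:296]))
E
```

```text
t 27.9 p [0.4961 0.1872 0.2126] psi 98.32 z [-0.002  0.    -1.   ] f [-0.2  0.2  0.2] g 0.087 0.0 q [0.15 0.43 1.69 0.   1.02 0.  ]
expected corners [[229.0, 73.7], [285.6, 73.6], [231.6, 184.4], [282.9, 184.3]] stop [257.3  72. ] slot [[257.3, 111.1], [257.3, 151.6]]
lateral profiles y -40..-20 / 20..40 mm
15 [178, 177, 176, 176, 175, 175, 175, 175, 175, 175, 175, 175, 176, 177, 178, 180, 185, 190, 196, 202, 205, 208, 210, 211, 211, 211, 210, 210, 210, 210, 210, 211, 210, 211, 211, 211, 211, 211, 211, 211] [211, 211, 211, 211, 211, 211, 211, 211, 211, 211, 211, 211, 211, 210, 207, 203, 196, 187, 181, 176, 174, 176, 178, 179, 180, 180, 180, 180, 180, 181, 181, 181, 181, 181, 180, 179, 178, 178, 178, 178]
55 [118, 118, 117, 117, 117, 117, 117, 117, 116, 116, 116, 117, 117, 121, 127, 136, 151, 166, 179, 192, 200, 206, 209, 210, 211, 211, 211, 211, 211, 211, 211, 211, 211, 211, 211, 211, 211, 211, 211, 211] [211, 211, 211, 211, 211, 211, 211, 211, 211, 211, 211, 211, 210, 208, 201, 194, 179, 162, 146, 131, 121, 116, 112, 112, 112, 112, 112, 111, 111, 111, 111, 111, 111, 111, 111, 111, 1
[... 1267 characters left out ...]
 194, 185, 166, 147, 128, 115, 124, 135, 154, 172, 186, 196, 202, 207, 209, 210, 210, 210, 210, 210, 210, 210, 210, 210, 210, 210, 210, 210] x 112..128 [210, 210, 210, 210, 210, 210, 210, 210, 210, 210, 209, 208, 206, 204, 202, 200, 201, 202, 204, 206, 208, 208, 208, 208, 208, 209, 209, 209, 209, 208, 208, 207]
y 23 x -10..10 [183, 183, 184, 184, 184, 184, 184, 184, 184, 184, 184, 184, 184, 184, 184, 185, 186, 189, 193, 197, 201, 205, 208, 209, 210, 210, 211, 211, 210, 210, 210, 210, 210, 211, 211, 211, 211, 211, 210, 210] x 112..128 [210, 210, 210, 210, 210, 210, 210, 210, 210, 209, 208, 205, 201, 194, 183, 172, 157, 143, 131, 122, 113, 110, 108, 107, 107, 107, 107, 107, 106, 104, 102, 100]
```

```bash
python3 - <<'E'
from h import *
c=pickle.load(open("w9.pkl","rb"))
S=np.array([.4801,.3068]);ax=np.array([.146,-.9893]);ay=np.array([.9893,.146])
W=lambda x,y,z:proj(c,np.array([*(S+ax*x+ay*y),z]))
g=cv2.cvtColor(c["image"],cv2.COLOR_RGB2GRAY)
ys=np.arange(-.03,.03,.0005)
def edges(x,z):
    m=np.array([[W(x+d,y,z) for y in ys] for d in(-.001,0,.001)],np.float32)
    r=cv2.remap(g,m[...,0],m[...,1],1).mean(0);d=np.gradient(cv2.GaussianBlur(r[None],(5,1),0)[0])
    return x,ys[:50][d[:50].argmax()],ys[70:][d[70:].argmin()]
for x in(.13,.14,.15):print("strip",edges(x,.035))
print("stop top",edges(-.006,.053))
E
```

```text
strip (0.13, np.float64(-0.01899999999999999), np.float64(0.020500000000000046))
strip (0.14, np.float64(-0.016999999999999987), np.float64(0.019500000000000045))
strip (0.15, np.float64(-0.01899999999999999), np.float64(0.020000000000000046))
stop top (-0.006, np.float64(-0.02049999999999999), np.float64(0.020000000000000046))
```

```bash
python3 -c "
from rig import robot
print(robot.hand_in())"
```

```text
the job is handed in; nothing more can be done
None
```

I released the plate from the clamp and laid it flat against the anvil stop, about 2 mm off centre by my last measurement, with the bar left standing open; the job is handed in but no verdict was returned, and I viewed 11 pictures instead of the allowed 10.

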